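# Seat the pivot shaft and hang the robot deck out to its stripe

### The arm

A 6-joint arm with a two-finger parallel gripper is mounted at the origin on the work surface. World frame = base frame: x ahead of the robot, y to its left, z up, the work surface at z = 0. Lengths are in m, angles in rad, forces in N, time in s.
With the tool pointing down it reaches from about 0.25 to 0.775 m from the base axis. Payload 4 kg.
Tool frame: the origin (TCP) lies on the centre line of the jaws, within the pads' length; the fingertips stand 17 mm ahead of it and the grasp point (between the pads) lies 2 mm behind it; z points along the fingers, y is the line along which they close (so a half turn about z gives the same grasp; the last joint's range is limited). The gripper opens to 94 mm and grips with 3 to 60 N. Pads are 16 mm wide; open, the fingers measure 119 mm over their backs; the gripper's body (75 mm by 177 mm) begins 78 mm behind the grasp point.
Start: joints at [-1.434, 0.087, 1.371, -0, 1.684, -0.103], TCP at [0.131, -0.534, 0.223] pointing down, gripper open.
Joint ranges: [-3.1, 3.1], [-0.76, 2.03], [0.27, 2.55], [-1.08, 4.22], [0.17, 2.65], [-2.57, 2.57]. Speed limits (rad/s): [2.79, 2.79, 3.14, 3.14, 3.14, 3.14].

### API

Orientations are given as [roll, pitch, yaw] about the fixed x, y, z axes, in that order (R = Rz(yaw) Ry(pitch) Rx(roll)).
In Python, from bench import robot gives the robot as it stands.
- The arm moves only by the tool servo_tool, never from a script. Its argument "plan" is a list of rows, each a list of 7 numbers: the shift along the tool's x, y, z normalised to -1 to 1, where 1 is 0.1 m, then the turn, a rotation vector about the tool's x, y, z normalised to -1 to 1, where 1 is pi/2 rad, then the finger opening in mm, from 0 to 94. In form: [[x, y, z, ax, ay, az, gripper], ...]. A call has 1 to 12 rows; each row is the pose to reach, as a shift and turn from the pose commanded when the call began, along the tool's axes at that moment; what a row does not reach only later rows make up. A row lasts 1/12 s, in which the tool goes at most 41.7 mm and 7.16 degrees, less where a joint would pass 70% of its speed; a pose out of reach is approached as far as the arm can. A call with a number of a shift or a turn outside -1 to 1 is refused whole. A call with a gripper value outside its range is refused whole. The fingers move at their own pace and stop on an object; the grip force is fixed at half the most. Time passes only in rows, so rows that repeat a pose let the fingers close. It gives the time, the measured TCP pose, the force, the opening and the grip force at its end, in the units of the state.
- robot.get_obs(): the state, without advancing time (a new reading comes with each control period).
- robot.snapshot(name): name is "scene" or "top" or "wrist"; returns the picture (420x560x3 uint8, red, green, blue); there is no depth.
- robot.camera_params(name): a dict with "camera_matrix" (3x3 intrinsics, pixels), "rvec" (rotation vector, rad) and "tvec" (3), from world to camera coordinates, as OpenCV has them; the wrist camera has in their place "tool_from_camera" (4x4, takes a point from camera to tool coordinates, whose origin is the TCP and whose axes are the flange's). Camera axes: x right, y down, z forward; pixel columns grow to the right and rows downward; lengths in m; the calibration is good to about 2 mm. A picture is of the moment at which its call begins: read the wrist's pose just before it. camera_params takes no time and is no camera call.
- robot.close_job(): hands the job in; it is judged then, once.
Trained networks look in the newest picture that a camera, given by its name, has taken for a name from the list of things; names that differ only in an ending like _2 or _b are one class to them, and where a whole thing is asked for, a point or a joint stands for the part that bears it (a point fixed in the world has none). Each returns a list of dicts, best first, with "conf" (0 to 1); they miss things now and then, are a little off and sometimes report something else, mostly with a low value. They report only what shows in the picture. A call takes as long as a camera call.
- robot.find_in(thing, camera): "extent" ([centre column, centre row, width, height] in pixels, round what is visible of it).
The state is a dict: "time": time; "joint_positions": joint angles; "qvel": joint speeds; "joint_torque": joint torques, N m; "tool_pos": TCP position; "ee_rot": TCP orientation; "wrist_force": force on the tool from outside, world axes, zero at the start; "wrist_torque": the same for the moment, N m; "width": finger opening in m; "finger_force": force on a finger pad.
Only numpy, scipy, OpenCV 4.12 (cv2) and the standard library are available. Lean on these libraries where they do the work, as an engineer would, in place of code of your own. Each camera call takes 0.05 s, during which the arm holds its last target. There are 200 camera calls.

### The job

Push the brass shaft all the way down into the bearing on the white robot deck and let go of it. Then slide the deck outward along the wooden-topped stand, square to the stand's outer edge, until the red stripe lies right over that edge, so that a mate can drive the shaft's screw from below. The front end is heavy and would tip: finish while still holding the deck down flat on the stand, and leave everything else alone.

Things in the scene. Friction and masses are not known exactly. Their poses are not given: they have to be found in the camera images.
- shaft_mid (a point): Middle (half-way up) of the loose brass shaft, 10 mm diameter, 85 mm long, 57 g, lower end chamfered 2 mm. It starts upright in one of the three holes of the blue rack, its foot 10 mm above the bench and its top 95 mm above the bench; z along the shaft, up
- shaft_foot (a point): Centre of the lower end face of the brass shaft, 42.5 mm below its middle
- rack: Blue rack fixed to the bench, 170 mm (its x) by 50 mm (its y) by 40 mm high, origin under its centre. Three upright holes of 12 mm diameter and 30 mm depth, in a row along its x at -55, 0 and +55 mm; a different shaft stands in each
- steel_shaft: Bright steel shaft, 10 mm diameter, 72 mm long, in the rack; origin at its foot. Not to be disturbed
- black_shaft: Black plastic shaft, 10 mm diameter, 78 mm long, in the rack; origin at its foot. Not to be disturbed
- deck: Loose white robot deck on the stand: plate 240 mm (its x) by 80 mm (its y) by 6 mm, about 0.27 kg; origin at the centre of its underside; x points outward to the heavy front end. On top: blue bracket near the rear, red stripe, black servo (20 mm along x, 54 mm along y, 42 mm above the plate) at x = +40 mm, bearing at x = +88 mm. With the shaft in it balances about 23 mm ahead of its origin
- bearing_mouth (a point): Centre of the upper rim of the upright aluminium bearing tube on the deck: 26 mm outer diameter, round base flange 40 mm across and 4 mm thick, 12 mm bore, 32 mm deep to its solid floor; the rim is 36 mm above the deck's top face (42 mm above its underside). When fully home the brass shaft stands 53 mm out of it
- stripe (a point): Centre of the red stripe on the deck's top face, 8 mm ahead of the deck's origin; the stripe is 10 mm wide and runs across the whole deck (along its y)
- bracket (a point): Centre of the blue upright bracket on the rear of the deck, 88 mm behind the deck's origin: a tongue 10 mm thick (along the deck's y), 42 mm long (along the deck's x), its top 40 mm above the deck's top face and its centre 20 mm above it; can be pinched across its thickness from above to move and hold the deck. Its foot flange is 36 mm wide and 4 mm thick
- stand: Assembly stand fixed to the bench: plywood top 260 mm (its x) by 160 mm (its y), top face 90 mm above the bench, on aluminium posts; origin under its centre; its x axis points outward, the way the deck has to slide (roughly to the robot's left)
- stand_edge (a point): Middle of the stand's outer top edge (130 mm from the stand's origin, 90 mm up); same axes as the stand, x outward, the edge runs along y
- tray: Open blue tray on the bench, 100 x 150 x 40 mm, origin under its centre. Bystander
- battery: Blue three-cell battery pack, 66 x 57 x 19 mm, origin under its centre. Bystander
- driver: Screwdriver, 150 mm long, red handle, lying on the bench. Bystander
- jar: White jar with a blue cap, 70 mm diameter, 95 mm high, origin under its centre. Bystander
- foot: White printed robot foot, 110 x 65 x 51 mm, origin under its sole. Bystander

How it is judged:
On the way:
1. the brass shaft is fully home in the bearing (within 4 mm of its floor), upright and let go, while the deck still sits back on the stand (z of shaft_foot in the frame of bearing_mouth below -0.028 m and horizontal distance between shaft_foot and bearing_mouth below 0.005 m and angle between the z axis of shaft_mid and the z axis of deck, either way round below 0.1 rad and contact force between the fingers and shaft below 0.1 N and x of stripe in the frame of stand_edge below -0.04 m), for 0.2 s.
At the end, for the whole second after the job is handed in: Stripe's middle within 6 mm of the stand's outer edge, deck square to it within 5 degrees, its full width on the stand, flat within 1.4 degrees, at rest, carried by the stand and still held by the gripper; brass shaft still home in the bearing (within 4 mm) (x of stripe in the frame of stand_edge between -0.006 and 0.006 m and y of stripe in the frame of stand_edge between -0.04 and 0.04 m and angle between the x axis of deck and the x axis of stand, either way round below 0.09 rad and angle between deck's own z axis and vertical below 0.025 rad and z of stripe in the frame of stand_edge between 0.002 and 0.01 m and contact force between any of the arm, the fingers and deck above 0.3 N and contact force between stand and deck above 0.3 N and linear speed of deck below 0.02 m/s and z of shaft_foot in the frame of bearing_mouth below -0.028 m and horizontal distance between shaft_foot and bearing_mouth below 0.006 m); the arm keeps its last pose, push and grip.
It fails at once if the deck tips (angle between deck's own z axis and vertical above 0.15 rad).
It fails at once if the deck is lifted off the stand instead of slid (z of deck in the frame of stand_edge above 0.015 m).
It fails at once if another shaft is pulled out or disturbed (distance of any of steel_shaft, black_shaft from where it was at the start of the episode above 0.02 m).
It fails at once if a bystander on the bench is shoved (distance of any of tray, battery, driver, jar, foot from where it was at the start of the episode above 0.03 m).
It also fails if it takes over 54 s, if anything falls off the work surface, if the arm or the gripper's body presses on something with over 40 N, if the wrist force passes 120 N, or if a joint passes its speed limit or range.

## Working session

There is one attempt and no reset: what is moved stays moved. The work goes in short steps, Python scripts to look and compute and a tool call to move; the robot and the scene stay as the last step left them, time stands still between calls to the robot, and variables do not carry over. Pictures are saved under pics/ and viewed, at most 10 in all, crops included, and the job is handed in when it is done.

Besides the shell and the picture viewer there is one more tool, called after ">>>" by a JSON object that holds its "api" and its "payload", one argument or row to a line. servo_tool: Moves the arm, as the interface text tells. Scaled input: -1 to 1 covers 0.1 m each way for a shift and pi/2 rad each way for a turn. Its arguments: {"type":"object","properties":{"plan":{"type":"array","items":{"type":"array","items":{"type":"number"}}}},"required":["plan"]}

```bash
mkdir -p pics; cat > h.py <<'E'
import numpy as np,cv2
from bench import robot
from scipy.spatial.transform import Rotation as R
def snap(c,f=None):
    im=robot.snapshot(c)
    if f: cv2.imwrite('pics/'+f,im[:,:,::-1])
    return im
def cam(c):
    """returns K, Rwc(cam->world), origin"""
    p=robot.camera_params(c);K=np.array(p['camera_matrix'])
    if 'rvec' in p:
        A=cv2.Rodrigues(np.array(p['rvec'],float))[0];return K,A.T,-A.T@np.array(p['tvec'],float).ravel()
    o=robot.get_obs();T=np.array(p['tool_from_camera']);Rt=R.from_euler('xyz',o['ee_rot']).as_matrix()
    return K,Rt@T[:3,:3],np.array(o['tool_pos'])+Rt@T[:3,3]
def at(c,u,v,z):
    K,A,o=cam(c);d=A@np.linalg.solve(K,[u,v,1.]);return o+d*(z-o[2])/d[2]
def proj(c,P):
    K,A,o=cam(c);q=K@(A.T@(np.array(P,float)-o));return q[:2]/q[2]
def tri(obs):
    M=np.zeros((3,3));b=np.zeros(3)
    for c,u,v in obs:
        K,A,o=cam(c);d=A@np.linalg.solve(K,[u,v,1.]);d/=np.linalg.norm(d);Q=np.eye(3)-np.outer(d,d);M+=Q;b+=Q@o
    return np.linalg.solve(M,b)
def sh(P):
    """world point -> shift in tool axes, units of 0.1m"""
    o=robot.get_obs();return R.from_euler('xyz',o['ee_rot']).as_matrix().T@(np.array(P)-np.array(o['tool_pos']))*10
E
python3 - <<'E'
from h import *
for c in ['scene','top']:
    snap(c,c+'0.png')
    for t in ['shaft_mid','rack','steel_shaft','black_shaft','deck','bearing_mouth','stripe','bracket','stand']:
        print(c,t,[(round(d['conf'],2),np.round(d['extent']).tolist()) for d in robot.find_in(t,c)[:2]])
    K,A,o=cam(c);print(K.round(0).tolist(),o.round(3),A[:,2].round(2))
o=robot.get_obs();print(o['tool_pos'],o['ee_rot'],o['time'],o['width'])
E
```

```text
scene shaft_mid []
scene rack [(0.9, [148.0, 278.0, 54.0, 53.0])]
scene steel_shaft [(0.46, [132.0, 257.0, 7.0, 12.0])]
scene black_shaft [(0.43, [156.0, 279.0, 10.0, 10.0])]
scene deck [(0.91, [265.0, 219.0, 81.0, 55.0])]
scene bearing_mouth [(0.81, [266.0, 219.0, 82.0, 56.0]), (0.38, [155.0, 278.0, 8.0, 15.0])]
scene stripe [(0.96, [263.0, 216.0, 80.0, 58.0]), (0.32, [269.0, 232.0, 97.0, 86.0])]
scene bracket [(0.86, [265.0, 218.0, 76.0, 57.0])]
scene stand [(0.67, [269.0, 232.0, 104.0, 85.0]), (0.46, [145.0, 277.0, 57.0, 52.0])]
[[389.0, 0.0, 280.0], [0.0, 389.0, 212.0], [0.0, 0.0, 1.0]] [ 1.266 -0.411  0.801] [-0.64  0.41 -0.65]
top shaft_mid [(0.46, [296.0, 206.0, 102.0, 50.0])]
top rack [(0.63, [427.0, 226.0, 42.0, 66.0])]
top steel_shaft []
top black_shaft []
top deck [(0.93, [298.0, 207.0, 103.0, 48.0]), (0.3, [432.0, 226.0, 7.0, 1.0])]
top bearing_mouth [(0.9, [299.0, 204.0, 101.0, 51.0])]
top stripe [(0.83, [298.0, 205.0, 97.0, 54.0])]
top bracket [(0.92, [298.0, 206.0, 104.0, 48.0])]
top stand [(0.74, [435.0, 226.0, 15.0, 4.0]), (0.73, [142.0, 275.0, 72.0, 60.0])]
[[400.0, 0.0, 281.0], [0.0, 400.0, 207.0], [0.0, 0.0, 1.0]] [0.4   0.047 1.056] [ 0.15 -0.01 -0.99]
[ 0.13062609 -0.53428207  0.22249922] [3.14152266e+00 4.21142858e-06 2.39792529e-01] 1.0 0.09387241878803733
```

View pics/scene0.png

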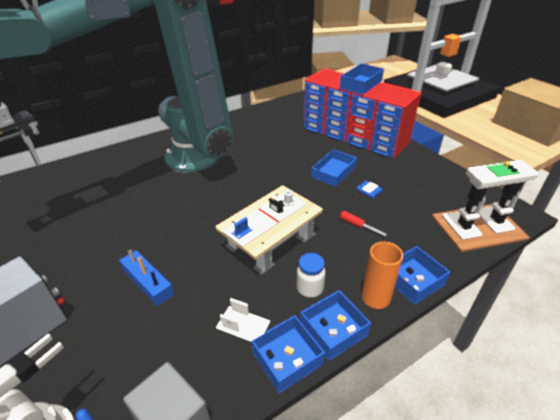

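View pics/top0.png

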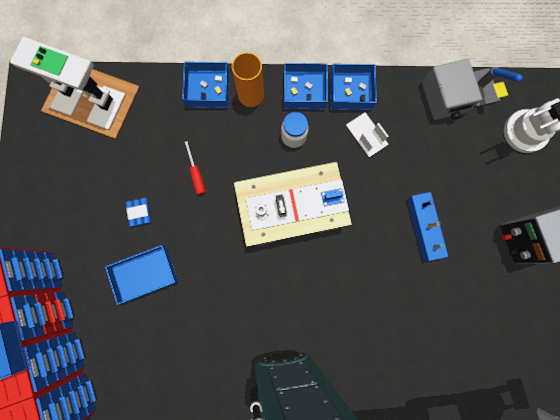

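The scene shows the rack at about (148,278) with three shafts, and the deck on the stand at (265,219). In the top view the rack is at (429,226) and the deck's bearing at (262,211), stripe at (294,206) and bracket at (332,197). I'll enlarge both.

```bash
python3 - <<'E'
import cv2,numpy as np
s=cv2.imread('pics/scene0.png');t=cv2.imread('pics/top0.png')
f=lambda im,x,y,w,h:cv2.resize(im[y:y+h,x:x+w],(400,300),interpolation=cv2.INTER_CUBIC)
cv2.imwrite('pics/c1.png',np.vstack([np.hstack([f(s,110,240,80,60),f(t,390,190,80,60)]),np.hstack([f(s,210,180,120,90),f(t,230,160,128,96)])]))
E
```

```text
(no output)
```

View pics/c1.png

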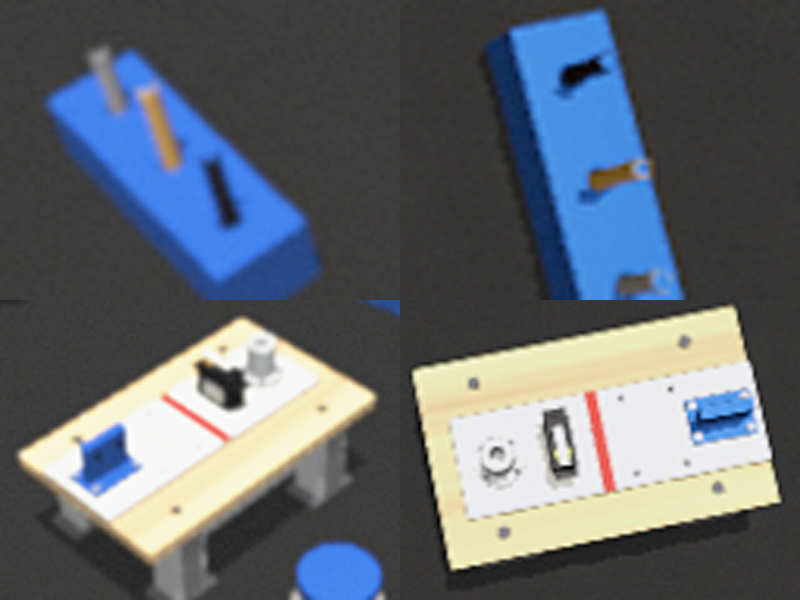

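The middle shaft is brass: its top end is at scene (139.4,257.6) and top (438,223.4). Steel is nearer the robot (lower in the top view) and black farther out. The bearing mouth is at about top (261.4,209.6) and scene (289,192). The stand's corners and the stripe are clear in the top crop.

```bash
python3 - <<'E'
from h import *
print('brass top tri',tri([('scene',139.4,257.6),('top',438,223.4)]), at('scene',139.4,257.6,.095),at('top',438,223.4,.095))
print('bear tri',tri([('scene',289,192),('top',261.4,209.6)]),at('scene',289,192,.132),at('top',261.4,209.6,.132))
g=lambda x,y,z:at('top',230+(x-400)/3.125,160+(y-300)/3.125,z)
c=[g(x,y,.09) for x,y in [(412,370),(735,307),(780,503),(450,570)]];c=np.array(c)[:,:2]
print('stand',c.round(3).tolist(),c.mean(0),'len',np.linalg.norm(c-np.roll(c,-1,0),axis=1))
for a,b in[(1,0),(2,3)]: d=c[b]-c[a];print('yaw',np.arctan2(d[1],d[0]))
d=c[0]-c[3];print('edge dir',np.arctan2(d[1],d[0])+np.pi/2)
s1,s2=g(591,392,.096),g(611,490,.096);print('stripe',(s1+s2)/2,np.linalg.norm(s1-s2),np.arctan2(*(s1-s2)[1::-1])+np.pi/2)
print('bracket',g(724,408,.136))
dc=[g(x,y,.096)[:2] for x,y in[(450,418),(750,363),(771,460),(470,520)]];dc=np.array(dc);print('deck',dc.mean(0),np.linalg.norm(dc-np.roll(dc,-1,0),axis=1))
for a,b in[(1,0),(2,3)]: d=dc[b]-dc[a];print('yaw',np.arctan2(d[1],d[0]))
r=[at('top',390+(x-400)/5,190+y/5,.04) for x,y in[(510,30),(607,10)]];print('rack end',r,)
print('nom tcp', robot.get_obs()['ee_rot'],robot.camera_params('wrist'))
E
```

```text
brass top tri [ 0.51164376 -0.34750243  0.0906346 ] [ 0.51671523 -0.34737277  0.095     ] [ 0.51093065 -0.34633771  0.095     ]
bear tri [0.53695174 0.08346651 0.129424  ] [0.54069359 0.0839123  0.132     ] [0.53530351 0.08120264 0.132     ]
stand [[0.608, 0.152], [0.662, -0.104], [0.506, -0.137], [0.452, 0.118]] [0.55711809 0.00723768] len [0.2612624  0.1600486  0.26105003 0.1602216 ]
yaw 1.7787039913068523
yaw 1.7793668434574674
edge dir 1.7792138490458387
stripe [0.55257681 0.00280818 0.096     ] 0.07860473188233295 1.7725018339160084
bracket [ 0.57190294 -0.08754181  0.136     ]
deck [ 0.55336664 -0.00499133] [0.23924716 0.07839347 0.23793152 0.08128243]
yaw 1.7652625158067288
yaw 1.7773588699964662
rack end [array([ 0.58811929, -0.30484125,  0.04      ]), array([ 0.59918101, -0.35589976,  0.04      ])]
nom tcp [3.14152266e+00 4.21142858e-06 2.39792529e-01] {'camera_matrix': array([[334.8989332 ,   0.        , 281.38999372],
       [  0.        , 334.8989332 , 209.06581473],
       [  0.        ,   0.        ,   1.        ]]), 'tool_from_camera': array([[-4.26817478e-04, -9.59748411e-01, -2.80860830e-01,
         8.21116080e-02],
       [ 9.99999659e-01, -6.08225813e-04,  5.58733751e-04,
        -1.93563581e-04],
       [-7.07070636e-04, -2.80860496e-01,  9.59748343e-01,
        -1.61750253e-01],
       [ 0.00000000e+00,  0.00000000e+00,  0.00000000e+00,
         1.00000000e+00]])}
```

>>> {"api": "servo_tool", "payload": {
  "plan": [
    [0.35, -0.1, 0, 0, 0, 0, 90],
    [0.7, -0.2, 0, 0, 0, 0, 90],
    [1, -0.3, 0, 0, 0, 0, 90],
    [1, -0.3, 0, 0, 0, 0, 90]
  ]
}}

```text
time: 1.33
tool_pos: [0.2247, -0.4787, 0.2229]
ee_rot: [-3.141, -0.003, 0.245]
wrist_force: [-0.2, 0.7, -0.4]
width: 0.0899
finger_force: 0.0
```

>>> {"api": "servo_tool", "payload": {
  "plan": [
    [0.35, -0.1, 0, 0, 0, 0, 90],
    [0.7, -0.2, 0, 0, 0, 0, 90],
    [1, -0.3, 0, 0, 0, 0, 90],
    [1, -0.3, 0, 0, 0, 0, 90]
  ]
}}

```text
time: 1.67
tool_pos: [0.3143, -0.4259, 0.2226]
ee_rot: [-3.141, -0.003, 0.246]
wrist_force: [-0.6, -0.1, 0.3]
width: 0.0899
finger_force: 0.0
```

>>> {"api": "servo_tool", "payload": {
  "plan": [
    [0.35, -0.1, 0, 0, 0, 0, 90],
    [0.7, -0.2, 0, 0, 0, 0, 90],
    [1, -0.3, 0, 0, 0, 0, 90],
    [1, -0.3, 0, 0, 0, 0, 90]
  ]
}}

```text
time: 2.0
tool_pos: [0.404, -0.3733, 0.2223]
ee_rot: [-3.141, -0.002, 0.245]
wrist_force: [-1.3, -0.1, 0.3]
width: 0.0904
finger_force: 0.0
```

```bash
python3 - <<'E'
from h import *
o=robot.get_obs();print(o['tool_pos'],o['ee_rot'],o['time'])
snap('wrist','w1.png')
for t in ['shaft_mid','steel_shaft','black_shaft','rack']: print(t,[(round(d['conf'],2),np.round(d['extent'],1).tolist()) for d in robot.find_in(t,'wrist')[:2]])
print(sh([.512,-.347,.16]),proj('wrist',[.512,-.347,.095]))
E
```

```text
[ 0.40395127 -0.37327147  0.22230376] [-3.14065963e+00 -2.13404126e-03  2.45267954e-01] 2.0
shaft_mid [(0.47, [283.9, 80.0, 14.5, 4.0])]
steel_shaft [(0.66, [282.1, 85.1, 10.1, 11.4]), (0.47, [281.3, 135.9, 8.4, 2.9])]
black_shaft [(0.75, [285.6, 12.2, 15.0, 21.1])]
rack [(0.91, [285.1, 84.0, 55.8, 168.0])]
[ 1.16414631 -0.02309193  0.62393578] [278.44099348  66.31062395]
```

View pics/w1.png

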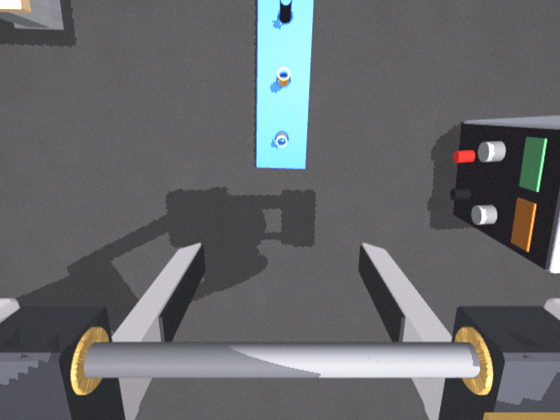

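The wrist view shows the rack with steel nearest (282,141), brass in the middle with its top at about (284,73), and black far (286,12).

```bash
python3 - <<'E'
from h import *
for v in [72,73.5]:
    p=at('wrist',284,v,.095);print(p,sh([*p[:2],.14]))
print(at('wrist',257,0,.04),at('wrist',257,167,.04),robot.get_obs()['tool_pos'])
E
```

```text
[ 0.50893389 -0.35232647  0.095     ] [1.12194638 0.02137049 0.82398449]
[ 0.50784344 -0.35259299  0.095     ] [1.11072092 0.02139033 0.82399304]
[ 0.56771696 -0.31328529  0.04      ] [ 0.41931906 -0.34600568  0.04      ] [ 0.39945053 -0.3766504   0.22248301]
```

>>> {"api": "servo_tool", "payload": {
  "plan": [
    [0.35, 0, 0, 0, 0, 0, 60],
    [0.7, 0, 0, 0, 0, 0, 60],
    [0.8, 0, 0, 0, 0, 0, 60],
    [0.8, 0, 0, 0, 0, 0, 60],
    [0.8, 0, 0, 0, 0, 0, 60],
    [0.8, 0, 0, 0, 0, 0, 60]
  ]
}}

```text
time: 2.75
tool_pos: [0.4769, -0.3575, 0.2226]
ee_rot: [3.141, 0.001, 0.238]
wrist_force: [-0.1, 0.0, 1.0]
width: 0.0605
finger_force: 0.0
```

```bash
python3 - <<'E'
from h import *
im=snap('wrist','w2.png')
for t in ['shaft_mid','steel_shaft','black_shaft']: print(t,[(round(d['conf'],2),np.round(d['extent'],1).tolist()) for d in robot.find_in(t,'wrist')[:2]])
o=robot.get_obs();print(o['tool_pos'],o['ee_rot'],o['time'])
u=proj('wrist',[.511,-.349,.095]);print(u)
x,y=int(u[0])-80,max(0,int(u[1])-60);print(x,y)
cv2.imwrite('pics/w2c.png',cv2.resize(im[y:y+120,x:x+160,::-1],(640,480)))
E
```

```text
shaft_mid [(0.6, [280.5, 157.6, 13.7, 9.4])]
steel_shaft [(0.56, [278.1, 211.7, 11.4, 13.0])]
black_shaft [(0.44, [281.8, 102.6, 5.0, 1.4])]
[ 0.47736032 -0.35717956  0.22287633] [3.14104582e+00 1.52234915e-05 2.38317833e-01] 2.95
[281.31214397 167.94719388]
201 107
```

View pics/w2c.png

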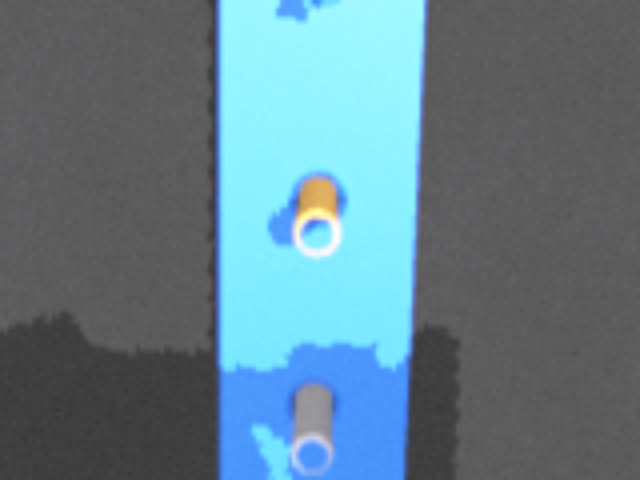

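The crop shows the brass top at (317,234), pixel (280.3,165.5), with the steel top below at (279,220.7).

```bash
python3 - <<'E'
from h import *
p=at('wrist',280.25,165.5,.095);s=at('wrist',279,220.75,.082);print(p,s,np.linalg.norm((p-s)[:2]),sh([*p[:2],.072]))
E
```

```text
[ 0.51285936 -0.34760058  0.095     ] [ 0.45931599 -0.35927956  0.082     ] 0.05480229082602471 [ 0.36759304 -0.0101055   1.50875245]
```

>>> {"api": "servo_tool", "payload": {
  "plan": [
    [0.3, -0.01, 0.1, 0, 0, 0, 60],
    [0.37, -0.01, 0.5, 0, 0, 0, 60],
    [0.37, -0.01, 0.6, 0, 0, 0, 60],
    [0.37, -0.01, 0.6, 0, 0, 0, 60]
  ]
}}

```text
time: 3.28
tool_pos: [0.5115, -0.3452, 0.1574]
ee_rot: [-3.134, 0.007, 0.24]
wrist_force: [0.5, 0.2, -0.8]
width: 0.0602
finger_force: 0.0
```

>>> {"api": "servo_tool", "payload": {
  "plan": [
    [0, 0, 0.3, 0, 0, 0, 60],
    [0, 0, 0.6, 0, 0, 0, 60],
    [0, 0, 0.9, 0, 0, 0, 60],
    [0, 0, 0.91, 0, 0, 0, 60],
    [0, 0, 0.91, 0, 0, 0, 60]
  ]
}}

```text
time: 3.7
tool_pos: [0.5127, -0.3468, 0.071]
ee_rot: [-3.139, 0.002, 0.239]
wrist_force: [-0.3, -0.2, -0.0]
width: 0.06
finger_force: 0.0
```

>>> {"api": "servo_tool", "payload": {
  "plan": [
    [0, 0, 0, 0, 0, 0, 0],
    [0, 0, 0, 0, 0, 0, 0],
    [0, 0, 0, 0, 0, 0, 0],
    [0, 0, 0, 0, 0, 0, 0],
    [0, 0, 0, 0, 0, 0, 0],
    [0, 0, 0, 0, 0, 0, 0],
    [0, 0, 0, 0, 0, 0, 0],
    [0, 0, 0, 0, 0, 0, 0]
  ]
}}

```text
time: 4.37
tool_pos: [0.5141, -0.3468, 0.0715]
ee_rot: [3.142, 0.0, 0.24]
wrist_force: [0.8, 0.3, -0.4]
width: 0.0102
finger_force: 0.1
```

>>> {"api": "servo_tool", "payload": {
  "plan": [
    [0, 0, 0, 0, 0, 0, 0],
    [0, 0, 0, 0, 0, 0, 0],
    [0, 0, -0.1, 0, 0, 0, 0],
    [0, 0, -0.35, 0, 0, 0, 0],
    [0, 0, -0.65, 0, 0, 0, 0],
    [0, 0, -1, 0, 0, 0, 0],
    [0, 0, -1, 0, 0, 0, 0]
  ]
}}

```text
time: 4.95
tool_pos: [0.5171, -0.3492, 0.1812]
ee_rot: [3.13, -0.009, 0.24]
wrist_force: [0.8, 0.3, 1.4]
width: 0.0093
finger_force: 30.0
```

>>> {"api": "servo_tool", "payload": {
  "plan": [
    [0, 0, -0.3, 0, 0, 0, 0],
    [0, 0, -0.6, 0, 0, 0, 0],
    [0, 0, -0.7, 0, 0, 0, 0],
    [0, 0, -0.7, 0, 0, 0, 0],
    [0, 0, -0.7, 0, 0, 0, 0]
  ]
}}

```text
time: 5.37
tool_pos: [0.5141, -0.3469, 0.2413]
ee_rot: [3.141, -0.0, 0.24]
wrist_force: [0.2, -0.4, -1.1]
width: 0.0097
finger_force: 30.0
```

```bash
python3 - <<'E'
from h import *
o=robot.get_obs();print(o['tool_pos'],o['ee_rot'],o['time'],o['width'],o['finger_force'])
print(sh([.536,.081,.242]),sh([.57,.09,.242]))
E
```

```text
[ 0.51410609 -0.34687639  0.24127188] [ 3.14110600e+00 -2.43541969e-04  2.39792363e-01] 5.3667 0.009747676386643643 29.999884380376898
[ 1.22888683 -4.10433484 -0.00897937] [ 1.58053359 -4.11100942 -0.00889698]
```

>>> {"api": "servo_tool", "payload": {
  "plan": [
    [0.1, -0.3, 0, 0, 0, 0, 0],
    [0.25, -0.65, 0, 0, 0, 0, 0],
    [0.3, -1, 0, 0, 0, 0, 0],
    [0.3, -1, 0, 0, 0, 0, 0]
  ]
}}

```text
time: 5.7
tool_pos: [0.5185, -0.2365, 0.2386]
ee_rot: [-3.135, 0.003, 0.246]
wrist_force: [0.8, -1.1, -0.2]
width: 0.0094
finger_force: 30.0
```

>>> {"api": "servo_tool", "payload": {
  "plan": [
    [0.1, -0.3, 0, 0, 0, 0, 0],
    [0.25, -0.65, 0, 0, 0, 0, 0],
    [0.3, -1, 0, 0, 0, 0, 0],
    [0.3, -1, 0, 0, 0, 0, 0]
  ]
}}

```text
time: 6.03
tool_pos: [0.5239, -0.133, 0.2392]
ee_rot: [-3.136, 0.003, 0.246]
wrist_force: [0.6, -0.4, -0.6]
width: 0.0093
finger_force: 30.0
```

>>> {"api": "servo_tool", "payload": {
  "plan": [
    [0.1, -0.3, 0, 0, 0, 0, 0],
    [0.2, -0.65, 0, 0, 0, 0, 0],
    [0.2, -1, 0, 0, 0, 0, 0],
    [0.2, -1, 0, 0, 0, 0, 0],
    [0.2, -1, 0, 0, 0, 0, 0],
    [0.2, -1, 0, 0, 0, 0, 0]
  ]
}}

```text
time: 6.53
tool_pos: [0.5202, -0.0373, 0.24]
ee_rot: [3.141, 0.002, 0.239]
wrist_force: [0.3, 0.5, -1.5]
width: 0.0094
finger_force: 30.0
```

```bash
python3 - <<'E'
from h import *
im=snap('wrist','w3.png')
for t in ['shaft_mid','bearing_mouth','bracket','deck','stripe','stand']: print(t,[(round(d['conf'],2),np.round(d['extent'],1).tolist()) for d in robot.find_in(t,'wrist')[:2]])
o=robot.get_obs();print(o['tool_pos'],o['ee_rot'],o['time'],o['finger_force'])
print(proj('wrist',[.536,.081,.132]))
print(proj('wrist',[.5724,-.091,.136]))
E
```

```text
shaft_mid [(0.58, [282.3, 264.0, 21.0, 63.0]), (0.44, [519.4, 247.1, 79.3, 142.9])]
bearing_mouth [(0.78, [256.8, 155.4, 264.7, 93.0])]
bracket [(0.68, [254.1, 155.2, 272.5, 97.8])]
deck [(0.76, [254.4, 155.4, 273.5, 98.6])]
stripe [(0.91, [257.4, 154.8, 277.8, 97.1])]
stand []
[ 0.52062448 -0.03729632  0.24132176] [3.14146215e+00 2.12146486e-04 2.38396536e-01] 6.8833 29.999844397825655
[143.87314005 161.59657436]
[361.63925111 168.73159468]
```

View pics/w3.png

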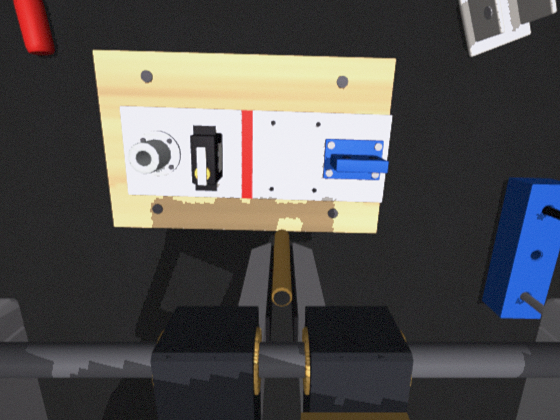

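The wrist view shows the bearing bore at about (145,157), the stripe at (247,154) and the bracket tongue top at (360,162). The stand corners are visible, and the brass shaft hangs with its foot at (282,235).

```bash
python3 - <<'E'
from h import *
im=cv2.imread('pics/w3.png');g=cv2.cvtColor(im,6)
c=g[135:180,122:172];print(c[22-14:22+16:2,8:44:2])
# bore = dark blob near (145,157)
m=(c<110).astype(np.uint8);n,l,s,ce=cv2.connectedComponentsWithStats(m)
for i in range(1,n): print('blob',s[i][4],ce[i]+[122,135])
hsv=cv2.cvtColor(im,40);r=((hsv[...,0]<8)|(hsv[...,0]>172))&(hsv[...,1]>150)&(hsv[...,2]>100);r[:, :200]=0;r[:,300:]=0
ys,xs=np.nonzero(r);print('stripe',xs.mean(),ys.mean(),cv2.minAreaRect(np.c_[xs,ys].astype(np.float32)))
K,A,o=cam('wrist');print('stripe pos',at('wrist',xs.mean(),ys.mean(),.096))
e1,e2=[at('wrist',*q,.09) for q in[(94,50),(116,227)]]
f1,f2=[at('wrist',*q,.09) for q in[(395,59),(377,234)]]
print('stand',e1,e2,'mid',(e1+e2)/2,np.linalg.norm(e1-e2),np.linalg.norm((e1+e2-f1-f2)/2),np.arctan2(*(e1-e2)[1::-1])+np.pi/2)
print('bear',at('wrist',145,157,.132))
ax=np.array(robot.get_obs()['tool_pos'])
for dz in(.0235,-.0615): print(proj('wrist',ax+[0,0,dz]))
q=(hsv[...,0]>8)&(hsv[...,0]<22)&(hsv[...,1]>120);q[:228]=0;q[310:]=0;q[:,:260]=0;q[:,300:]=0
for y in range(228,310,8):
    x=np.nonzero(q[y])[0];print(y,(x.min(),x.max()) if len(x) else None)
E
```

```text
[[238 238 237 221 214 223 213 201 182 135  99  99  97  99  99  99  96 137]
 [238 235 224 238 239 240 240 240 240 240 177  99  98 101  99 101  94  94]
 [235 227 238 239 239 238 239 239 239 240 241 222 115  99  98  95  97  95]
 [233 237 237 237 239 236 233 237 238 240 240 240 223 104  92  96  88  92]
 [235 238 238 236 186 129  79 105 192 236 239 238 241 164  90  91  91  93]
 [235 238 238 206  79  74  68  75  73 133 234 240 239 236 104  88  90  85]
 [237 238 238 115  74  76  80  81  81  87 167 239 239 241 185  86  87  86]
 [237 239 240 104  82  80  85  85  89  87 112 238 239 240 189  83  82  82]
 [238 238 237 123  89  92  91  92  94  96 110 237 239 241 199  77  78  81]
 [234 238 239 194  93  99  95  98 101 100 125 232 240 240 216  76  78  74]
 [211 239 240 236 166 102 101 103  99 101 195 239 236 239 190  74  65  70]
 [234 234 238 240 241 213 139 120 135 221 240 237 239 235  90  73  67  88]
 [241 234 235 239 240 239 240 240 239 239 238 237 238 207  65  68 105 186]
 [239 240 232 233 237 239 240 239 239 238 235 234 211 112 104 151 212 219]
 [240 238 239 232 229 232 235 236 237 237 228 186 
[... 232 characters left out ...]
154.05051664753157 ((246.5, 154.5), (87.0, 9.0), 90.0)
stripe pos [0.55635355 0.00408008 0.096     ]
stand [0.61131582 0.1495013  0.09      ] [0.45487009 0.11507646 0.09      ] mid [0.53309295 0.13228888 0.09      ] 0.16018843877252242 0.2585193206042431 1.78738799268645
bear [0.53991855 0.0805756  0.132     ]
[281.67782899 295.03740734]
[281.47854062 231.77380814]
228 None
236 (np.int64(275), np.int64(288))
244 (np.int64(275), np.int64(288))
252 (np.int64(273), np.int64(289))
260 (np.int64(274), np.int64(289))
268 (np.int64(273), np.int64(290))
276 (np.int64(272), np.int64(290))
284 (np.int64(272), np.int64(290))
292 (np.int64(272), np.int64(291))
300 (np.int64(272), np.int64(292))
308 None
```

>>> {"api": "servo_tool", "payload": {
  "plan": [
    [0.15, -0.3, 0, 0, 0, 0, 0],
    [0.3, -0.65, 0, 0, 0, 0, 0],
    [0.45, -1, 0, 0, 0, 0, 0],
    [0.46, -1, 0, 0, 0, 0, 0]
  ]
}}

```text
time: 7.22
tool_pos: [0.5418, 0.077, 0.2413]
ee_rot: [-3.138, -0.001, 0.246]
wrist_force: [-0.7, -1.2, -0.4]
width: 0.0101
finger_force: 30.0
```

>>> {"api": "servo_tool", "payload": {
  "plan": [
    [0, -0.12, 0, 0, 0, 0, 0],
    [0, -0.12, 0.2, 0, 0, 0, 0],
    [0, -0.12, 0.4, 0, 0, 0, 0],
    [0, -0.12, 0.4, 0, 0, 0, 0],
    [0, -0.12, 0.4, 0, 0, 0, 0],
    [0, -0.12, 0.4, 0, 0, 0, 0]
  ]
}}

```text
time: 7.72
tool_pos: [0.5389, 0.0827, 0.2025]
ee_rot: [3.141, -0.001, 0.239]
wrist_force: [0.2, 1.0, -0.8]
width: 0.0095
finger_force: 30.0
```

```bash
python3 - <<'E'
from h import *
im=snap('wrist','w4.png');t=snap('top','t4.png');s=snap('scene','s4.png')
o=robot.get_obs();print(o['tool_pos'],o['ee_rot'],o['time'],o['finger_force'])
P=np.array(o['tool_pos'])-[0,0,.0615];u=proj('wrist',P);print('foot pred',u,'rim pred',proj('wrist',[*P[:2],.132]))
f=lambda im,c,w:cv2.resize(im[int(c[1])-w*3//8:int(c[1])+w*3//8,int(c[0])-w//2:int(c[0])+w//2,::-1],(400,300),interpolation=2)
a=f(im,u,80);b=f(t,proj('top',P),64);c=f(s,proj('scene',P),64)
print(u.astype(int)-[40,30],proj('top',P),proj('scene',P))
cv2.imwrite('pics/c4.png',np.hstack([cv2.resize(a,(800,600))[:, :400]*0+0,]) if 0 else np.vstack([np.hstack([a,b]),np.hstack([c,c*0])]))
E
```

```text
[0.53936175 0.08295579 0.20315128] [ 3.14093602e+00 -2.74716878e-03  2.39076611e-01] 7.8667 29.9998123891055
foot pred [281.43274016 232.01318786] rim pred [281.41326815 227.50466677]
[241 202] [260.52041519 207.24606904] [288.47395214 189.15038008]
```

View pics/c4.png

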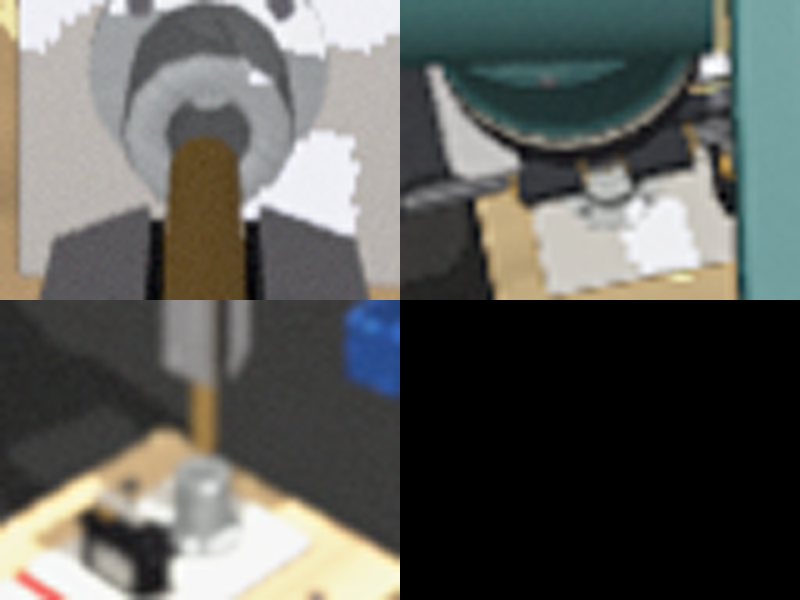

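The wrist crop shows the rim centre at (209,137) and the shaft's foot edge at about (204,137), so its centre is near 156. Allowing for height, the foot is about 0.8 mm short in tool y and nearly right in x. The scene crop shows the shaft just above the bearing. I'll correct and lower it.

>>> {"api": "servo_tool", "payload": {
  "plan": [
    [-0.003, 0.008, 0, 0, 0, 0, 0],
    [-0.003, 0.008, 0.05, 0, 0, 0, 0],
    [-0.003, 0.008, 0.1, 0, 0, 0, 0],
    [-0.003, 0.008, 0.15, 0, 0, 0, 0],
    [-0.003, 0.008, 0.2, 0, 0, 0, 0],
    [-0.003, 0.008, 0.2, 0, 0, 0, 0],
    [-0.003, 0.008, 0.2, 0, 0, 0, 0]
  ]
}}

```text
time: 8.45
tool_pos: [0.5383, 0.0824, 0.1807]
ee_rot: [-3.142, 0.001, 0.24]
wrist_force: [0.7, -0.5, -1.1]
width: 0.0094
finger_force: 30.0
```

>>> {"api": "servo_tool", "payload": {
  "plan": [
    [0, 0, 0.04, 0, 0, 0, 0],
    [0, 0, 0.08, 0, 0, 0, 0],
    [0, 0, 0.12, 0, 0, 0, 0],
    [0, 0, 0.16, 0, 0, 0, 0],
    [0, 0, 0.18, 0, 0, 0, 0],
    [0, 0, 0.2, 0, 0, 0, 0],
    [0, 0, 0.2, 0, 0, 0, 0],
    [0, 0, 0.2, 0, 0, 0, 0]
  ]
}}

```text
time: 9.12
tool_pos: [0.5385, 0.0825, 0.1615]
ee_rot: [-3.142, -0.0, 0.24]
wrist_force: [0.0, -0.6, -0.2]
width: 0.0093
finger_force: 30.0
```

>>> {"api": "servo_tool", "payload": {
  "plan": [
    [0, 0, 0.01, 0, 0, 0, 0],
    [0, 0, 0.02, 0, 0, 0, 0],
    [0, 0, 0.03, 0, 0, 0, 0],
    [0, 0, 0.03, 0, 0, 0, 0]
  ]
}}

```text
time: 9.45
tool_pos: [0.5388, 0.0825, 0.1612]
ee_rot: [3.141, -0.002, 0.24]
wrist_force: [-2.8, -0.5, 9.0]
width: 0.0092
finger_force: 30.0
```

Seated: about 9 N upward force at the expected height. I'll release it gently (about 30 mm opening) and then lift.

>>> {"api": "servo_tool", "payload": {
  "plan": [
    [0, 0, 0, 0, 0, 0, 30],
    [0, 0, 0, 0, 0, 0, 30],
    [0, 0, 0, 0, 0, 0, 30],
    [0, 0, 0, 0, 0, 0, 30],
    [0, 0, 0, 0, 0, 0, 30],
    [0, 0, 0, 0, 0, 0, 30]
  ]
}}

```text
time: 9.95
tool_pos: [0.5384, 0.0824, 0.158]
ee_rot: [-3.142, 0.001, 0.24]
wrist_force: [-0.6, 0.3, 1.2]
width: 0.0301
finger_force: 0.0
```

>>> {"api": "servo_tool", "payload": {
  "plan": [
    [0, 0, -0.2, 0, 0, 0, 30],
    [0, 0, -0.5, 0, 0, 0, 30],
    [0, 0, -0.8, 0, 0, 0, 30],
    [0, 0, -0.8, 0, 0, 0, 30],
    [0, 0, -0.8, 0, 0, 0, 30],
    [0, 0, -0.8, 0, 0, 0, 30]
  ]
}}

```text
time: 10.45
tool_pos: [0.5383, 0.0824, 0.2376]
ee_rot: [-3.141, 0.001, 0.24]
wrist_force: [-0.0, 0.1, -0.2]
width: 0.03
finger_force: 0.0
```

```bash
python3 - <<'E'
from h import *
o=robot.get_obs();print(o['tool_pos'],o['ee_rot'],o['time'],o['finger_force'],o['joint_positions'])
print(sh([.574,-.09,.24]))
E
```

```text
[0.53826976 0.08243085 0.23763521] [-3.14146742e+00  1.02806281e-03  2.39770478e-01] 10.45 0.0 [ 4.78768132e-02  7.34096795e-02  1.35571584e+00 -7.38892341e-05
  1.71350021e+00  1.37889226e+00]
[-0.06243166  1.75982945 -0.0238041 ]
```

>>> {"api": "servo_tool", "payload": {
  "plan": [
    [0, 0.1, 0, 0, 0, -0.079, 40],
    [-0.01, 0.2, 0, 0, 0, -0.158, 50],
    [-0.01, 0.3, 0, 0, 0, -0.237, 50],
    [-0.02, 0.4, 0, 0, 0, -0.316, 50],
    [-0.03, 0.5, 0, 0, 0, -0.395, 50],
    [-0.03, 0.6, 0, 0, 0, -0.474, 50],
    [-0.03, 0.7, 0, 0, 0, -0.553, 50],
    [-0.03, 0.8, 0, 0, 0, -0.632, 50],
    [-0.03, 0.9, 0, 0, 0, -0.711, 50],
    [-0.03, 1, 0, 0, 0, -0.79, 50],
    [-0.03, 1, 0, 0, 0, -0.869, 50],
    [-0.03, 1, 0, 0, 0, -0.948, 50]
  ]
}}

```text
time: 11.45
tool_pos: [0.5584, -0.0159, 0.2356]
ee_rot: [-3.137, -0.001, 1.734]
wrist_force: [0.7, -0.5, 0.1]
width: 0.0497
finger_force: 0.0
```

>>> {"api": "servo_tool", "payload": {
  "plan": [
    [0, 0, 0, 0, 0, -0.032, 50],
    [0, 0, 0, 0, 0, -0.032, 50],
    [0, 0, 0, 0, 0, -0.032, 50]
  ]
}}

```text
time: 11.7
tool_pos: [0.5586, -0.0154, 0.2364]
ee_rot: [-3.138, -0.001, 1.778]
wrist_force: [0.2, 0.3, 0.7]
width: 0.05
finger_force: 0.0
```

```bash
python3 - <<'E'
from h import *
im=snap('wrist','w5.png')
o=robot.get_obs();print(o['tool_pos'],o['ee_rot'],o['time'])
print(sh([.574,-.09,.2]),proj('wrist',[.574,-.09,.136]),proj('wrist',[.5385,.0825,.132]))
E
```

```text
[ 0.55878316 -0.01532125  0.23685246] [-3.13892825e+00 -8.27018732e-04  1.77784296e+00] 11.75
[-0.76242367 -0.00361882  0.36790511] [281.2300996 297.3719021] [282.07106596  86.42454322]
```

View pics/w5.png

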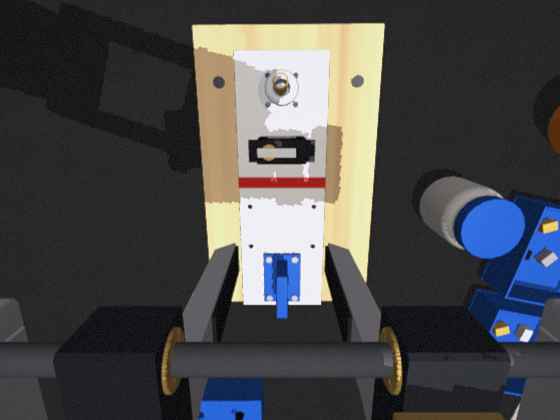

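The shaft stands in the bearing at (281,87). The stripe is at (282,183), the stand's outer edge runs from (193,25) to (384,24), and the bracket tongue is at col 282, between the fingers. Squareness looks good.

```bash
python3 - <<'E'
from h import *
S=at('wrist',282,183,.096);e1=at('wrist',193,25,.09);e2=at('wrist',384,24,.09);m=(e1+e2)/2
n=(e2-e1)[:2]/np.linalg.norm((e2-e1)[:2]);out=np.array([-n[1],n[0]])
print('stripe',S,'edge mid',m,'len',np.linalg.norm(e1-e2),'out yaw',np.arctan2(out[1],out[0]),'dist',(m-S)[:2]@out,'lat',(m-S)[:2]@n)
d1=at('wrist',239,183,.096);d2=at('wrist',326,183,.096);v=(d1-d2);print('deck y w',np.linalg.norm(v),'deck yaw',np.arctan2(v[1],v[0])-np.pi/2)
B=at('wrist',282,300,.136);print('bracket line',B,sh(B))
for P in [S[:2]-.096*out]: print('bracket ctr',P,sh([*P,.121]))
print(proj('wrist',[*P,.136]))
E
```

```text
stripe [0.55516227 0.00291358 0.096     ] edge mid [0.53315247 0.13343726 0.09      ] len 0.15791785012305504 out yaw 1.7816769007457531 dist 0.1322392955840862 lat 0.005799137223311219
deck y w 0.08010893575398242 deck yaw -4.5053532872382895
bracket line [ 0.57520943 -0.09243888  0.136     ] [-0.78930705  0.00490865  1.00786265]
bracket ctr [ 0.57525709 -0.09095972] [-0.77505348  0.00881546  1.15786461]
[282.39560566 298.56840729]
```

>>> {"api": "servo_tool", "payload": {
  "plan": [
    [-0.35, 0.006, 0, 0, 0, 0, 50],
    [-0.7, 0.006, 0, 0, 0, 0, 50],
    [-0.77, 0.006, 0.15, 0, 0, 0, 50],
    [-0.77, 0.006, 0.3, 0, 0, 0, 50],
    [-0.77, 0.006, 0.3, 0, 0, 0, 50]
  ]
}}

```text
time: 12.17
tool_pos: [0.5742, -0.091, 0.2041]
ee_rot: [-3.135, -0.003, 1.777]
wrist_force: [-0.8, 0.4, -0.3]
width: 0.0503
finger_force: 0.0
```

>>> {"api": "servo_tool", "payload": {
  "plan": [
    [0, 0, 0.25, 0, 0, 0, 50],
    [0, 0, 0.5, 0, 0, 0, 50],
    [0, 0, 0.7, 0, 0, 0, 50],
    [0, 0, 0.8, 0, 0, 0, 50],
    [0, 0, 0.83, 0, 0, 0, 50],
    [0, 0, 0.83, 0, 0, 0, 50],
    [0, 0, 0.83, 0, 0, 0, 50]
  ]
}}

```text
time: 12.75
tool_pos: [0.5767, -0.0906, 0.127]
ee_rot: [3.14, 0.001, 1.779]
wrist_force: [-0.0, 0.0, -0.2]
width: 0.05
finger_force: 0.0
```

```bash
python3 - <<'E'
from h import *
o=robot.get_obs();print(o['tool_pos'],o['ee_rot'],o['time'],o['wrist_force'])
E
```

```text
[ 0.57669544 -0.09061482  0.12702557] [3.13950194e+00 1.11193613e-03 1.77932340e+00] 12.75 [-0.00079262  0.04183411 -0.18764556]
```

>>> {"api": "servo_tool", "payload": {
  "plan": [
    [0, -0.013, 0.025, 0, 0, 0, 50],
    [0, -0.013, 0.05, 0, 0, 0, 50],
    [0, -0.013, 0.05, 0, 0, 0, 50],
    [0, -0.013, 0.05, 0, 0, 0, 20],
    [0, -0.013, 0.05, 0, 0, 0, 20],
    [0, -0.013, 0.05, 0, 0, 0, 20]
  ]
}}

```text
time: 13.25
tool_pos: [0.5747, -0.091, 0.1207]
ee_rot: [3.141, 0.0, 1.779]
wrist_force: [-0.4, 0.1, 0.4]
width: 0.0335
finger_force: 0.0
```

>>> {"api": "servo_tool", "payload": {
  "plan": [
    [0, 0, 0, 0, 0, 0, 14],
    [0, 0, 0, 0, 0, 0, 11],
    [0, 0, 0, 0, 0, 0, 8],
    [0, 0, 0, 0, 0, 0, 4],
    [0, 0, 0, 0, 0, 0, 0],
    [0, 0, 0, 0, 0, 0, 0],
    [0, 0, 0, 0, 0, 0, 0],
    [0, 0, 0, 0, 0, 0, 0]
  ]
}}

```text
time: 13.92
tool_pos: [0.5746, -0.0909, 0.1205]
ee_rot: [-3.141, 0.0, 1.779]
wrist_force: [0.1, -0.4, -0.1]
width: 0.0103
finger_force: 30.0
```

```bash
python3 - <<'E'
from h import *
im=snap('wrist','w6.png')
o=robot.get_obs();print(o['tool_pos'],o['ee_rot'],o['time'],o['wrist_force'],o['wrist_torque'],o['width'])
hsv=cv2.cvtColor(im,cv2.COLOR_RGB2HSV);r=((hsv[...,0]<8)|(hsv[...,0]>172))&(hsv[...,1]>150)&(hsv[...,2]>80)
ys,xs=np.nonzero(r);print(len(xs),xs.min(),xs.max(),ys.min(),ys.max(),xs.mean(),ys.mean(),at('wrist',xs.mean(),ys.mean(),.096))
for x in (xs.min()+5,xs.max()-5): print(x,ys[xs==x].mean())
E
```

```text
[ 0.574566   -0.09092142  0.1204766 ] [-3.14150548e+00  1.40777592e-04  1.77919296e+00] 13.9667 [-0.63845202  0.3106328   0.31002747] [-0.06166465 -0.02646748  0.08083688] 0.009432366251987578
2904 204 357 73 91 280.9211432506887 81.98588154269973 [0.55427814 0.00368055 0.096     ]
209 82.0
352 82.0
```

>>> {"api": "servo_tool", "payload": {
  "plan": [
    [0.03, 0, 0.01, 0, 0, 0, 0],
    [0.1, 0, 0.01, 0, 0, 0, 0],
    [0.18, 0, 0.01, 0, 0, 0, 0],
    [0.26, 0, 0.01, 0, 0, 0, 0],
    [0.34, 0, 0.01, 0, 0, 0, 0],
    [0.42, 0, 0.01, 0, 0, 0, 0],
    [0.5, 0, 0.01, 0, 0, 0, 0],
    [0.58, 0, 0.01, 0, 0, 0, 0],
    [0.66, 0, 0.01, 0, 0, 0, 0],
    [0.73, 0, 0.01, 0, 0, 0, 0],
    [0.78, 0, 0.01, 0, 0, 0, 0],
    [0.8, 0, 0.01, 0, 0, 0, 0]
  ]
}}

```text
time: 14.97
tool_pos: [0.5583, -0.0121, 0.1204]
ee_rot: [3.14, 0.002, 1.78]
wrist_force: [1.4, -4.8, 4.7]
width: 0.01
finger_force: 30.0
```

```bash
cat > m.py <<'E'
from h import *
import sys
im=snap('wrist',sys.argv[1])
o=robot.get_obs();print(o['tool_pos'],o['ee_rot'],o['time'],o['wrist_force'],o['width'])
hsv=cv2.cvtColor(im,cv2.COLOR_RGB2HSV);r=((hsv[...,0]<8)|(hsv[...,0]>172))&(hsv[...,1]>150)&(hsv[...,2]>80)
ys,xs=np.nonzero(r);print(len(xs),xs.min(),xs.max(),ys.min(),ys.max());S=at('wrist',xs.mean(),ys.mean(),.096)
out=np.array([np.cos(1.78),np.sin(1.78)]);print(S,'to go',(np.array([.5331,.1334])-S[:2])@out,'tcp-based',(np.array([.5331,.1334])-o['tool_pos'][:2])@out-.0965)
E
python3 m.py w7.png
```

```text
[ 0.55827111 -0.01190139  0.12045843] [3.14014968e+00 1.46241923e-03 1.78022639e+00] 15.0167 [-0.11766388 -4.30256202  6.59527763] 0.009799886333170265
2908 204 357 73 91
[0.53782167 0.08262754 0.096     ] to go 0.050646051521349045 tcp-based 0.05086088755443627
```

Stripe is steady in the gripper frame. About 51 mm to go; I'll slide 47 mm, then measure directly against the edge.

>>> {"api": "servo_tool", "payload": {
  "plan": [
    [0.03, 0, 0, 0, 0, 0, 0],
    [0.08, 0, 0, 0, 0, 0, 0],
    [0.14, 0, 0, 0, 0, 0, 0],
    [0.2, 0, 0, 0, 0, 0, 0],
    [0.26, 0, 0, 0, 0, 0, 0],
    [0.32, 0, 0, 0, 0, 0, 0],
    [0.38, 0, 0, 0, 0, 0, 0],
    [0.43, 0, 0, 0, 0, 0, 0],
    [0.46, 0, 0, 0, 0, 0, 0],
    [0.47, 0, 0, 0, 0, 0, 0],
    [0.47, 0, 0, 0, 0, 0, 0],
    [0.47, 0, 0, 0, 0, 0, 0]
  ]
}}

```text
time: 16.02
tool_pos: [0.5486, 0.0336, 0.1204]
ee_rot: [3.14, 0.001, 1.78]
wrist_force: [1.0, -5.5, 6.3]
width: 0.0097
finger_force: 30.0
```

```bash
python3 m.py w8.png; python3 - <<'E'
from h import *
s=snap('scene','s8.png');t=snap('top','t8.png');w=cv2.imread('pics/w8.png')[:,:,::-1]
f=lambda im,x,y,w,h:cv2.resize(im[y:y+h,x:x+w,::-1],(400,300),interpolation=2)
u=proj('scene',[.533,.133,.09]).astype(int);v=proj('top',[.533,.133,.09]).astype(int);print(u,v)
cv2.imwrite('pics/c8.png',np.vstack([np.hstack([f(s,u[0]-40,u[1]-30,80,60),f(t,v[0]-40,v[1]-30,80,60)]),np.hstack([f(w,140,25,280,210),f(s,190,130,160,120)])]))
E
```

```text
[0.54855814 0.03362825 0.12045403] [3.14025262e+00 1.19673521e-03 1.77969349e+00] 16.0667 [ 0.74505338 -3.54799685  5.35862769] 0.010029674938937774
2910 204 358 72 92
[0.52815521 0.12817759 0.096     ] to go 0.004081602902649182 tcp-based 0.004306745041297341
[301 196] [240 212]
```

View pics/c8.png

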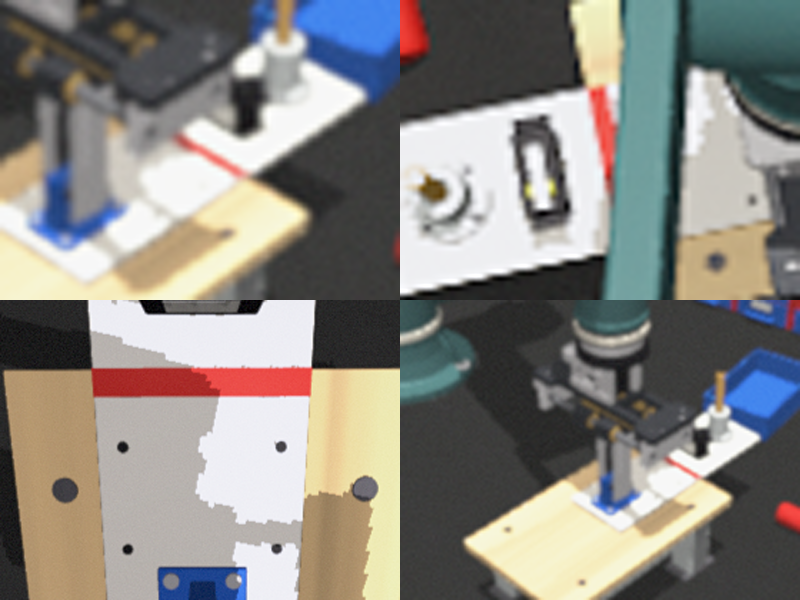

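The bottom-left wrist crop shows the stand's edge (crop row 370, image row about 74) meeting the stripe's outer edge, square to it. The shaft still stands in the bearing.

```bash
python3 - <<'E'
from h import *
w=cv2.imread('pics/w8.png');g=cv2.cvtColor(w,6).astype(float)
def edge(c0,c1):
    p=g[60:95,c0:c1].mean(1);d=np.abs(np.diff(p));i=d.argmax();return 60.5+i
out=np.array([np.cos(1.78),np.sin(1.78)])
S=at('wrist',281,82,.096)
for c in[(150,195),(370,415)]:
    v=edge(*c);P=at('wrist',sum(c)/2,v,.09);print(c,v,P,(P-S)[:2]@out)
    e=v
E
```

```text
(150, 195) 73.5 [0.47065735 0.12082494 0.09      ] 0.004741641517185204
(370, 415) 72.5 [0.58549534 0.14565204 0.09      ] 0.005177750151515785
```

>>> {"api": "servo_tool", "payload": {
  "plan": [
    [0.015, 0, 0, 0, 0, 0, 0],
    [0.03, 0, 0, 0, 0, 0, 0],
    [0.046, 0, 0, 0, 0, 0, 0],
    [0.046, 0, 0, 0, 0, 0, 0],
    [0.046, 0, 0, 0, 0, 0, 0],
    [0.046, 0, 0, 0, 0, 0, 0],
    [0.046, 0, 0, 0, 0, 0, 0]
  ]
}}

```text
time: 16.75
tool_pos: [0.5477, 0.0379, 0.1205]
ee_rot: [3.14, 0.002, 1.779]
wrist_force: [0.8, -4.2, 5.2]
width: 0.0095
finger_force: 30.0
```

```bash
python3 m.py w9.png; python3 - <<'E'
from h import *
g=cv2.cvtColor(cv2.imread('pics/w9.png'),6).astype(float)
out=np.array([np.cos(1.78),np.sin(1.78)]);S=at('wrist',281,82,.096)
for a,b in[(150,195),(370,415)]:
    d=np.abs(np.diff(g[65:100,a:b].mean(1)));v=65.5+d.argmax();print(v,(at('wrist',(a+b)/2,v,.09)-S)[:2]@out)
o=robot.get_obs();print(o['finger_force'],o['qvel'].round(3) if hasattr(o['qvel'],'round') else o['qvel'])
E
```

```text
[0.5476594  0.03790946 0.12043953] [3.14024252e+00 1.56124264e-03 1.77950989e+00] 16.8 [ 0.67557174 -4.87609888  6.01534442] 0.009918951530353154
2921 204 358 72 91
[0.52736899 0.13247735 0.096     ] to go -0.0002876866387665359 tcp-based -6.776628707938492e-05
81.5 0.0007471047399270027
80.5 0.0011612914176010107
30.002402365207672 [-0.     0.001  0.001  0.     0.     0.   ]
```

```bash
python3 -c "
from bench import robot
print(robot.close_job())"
```

```text
the job is handed in; nothing more can be done
None
```

I handed the job in at about 17 s of the 54 s allowed. The brass shaft was pushed home in the bearing and let go. The deck was slid square until the red stripe measured within about 1 mm of the stand's edge. The gripper is still holding the deck down flat; no verdict came back.

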